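# Slide a limb sample under a spring clip

### The job

Hold the jig's spring clip open by pressing its long plate down with one fingertip and, keeping it held down, push the laminated wood sample along its lane with the other fingertip, beneath the raised jaw, until it is fully home against the end stop. Then let the clip go so that it clamps the sample, and move clear. Do not lift the sample, do not let the jaw come down on it before it is home, and leave the other things on the bench alone.

Things in the scene. Friction and masses are not known exactly. Their poses are not given: they have to be found in the camera images.
- jig: Clamping jig fixed to the bench: plywood board 270 x 145 x 12 mm. Origin on the bench surface under the clip's hinge line; x runs along the lane towards the end stop (the push direction), y from the hinge towards the lane, z up. All jig x, y below are in this frame.
- mouth (a point): Middle of the lane floor at the lane's open end (jig x -135, y +36). The grey floor is 18 mm above the bench, 47 mm wide between dark wood rails whose tops are 24 mm above the bench (inner rail jig y 6.5 to 12.5, outer 59.5 to 67.5). The lane ends at the stop, x +80.
- hinge (a point): Point on the axis of the clip's hinge tube (radius 5 mm), at jig x 0, y 0, 32 mm above the bench; the tube runs along jig x from -128 to +74 between brackets 40 mm high.
- clip (a joint): Steel spring clip rocking about the hinge tube, rad: 0 at rest (jaw down), grows as the press plate is pushed down; hard stop at 0.40. Its spring always returns it: about 4 N at the plate's middle starts it, 8 N holds 0.33. The lip is 7 mm above the lane floor at 0 (too low for the sample), 14 mm at 0.2, 18 mm at 0.33; the clip reads about 0.15 when it rests on the sample.
- pad (a point): Top of the clip's press plate, at its middle (jig x -57.5); moves with the clip. Plate 135 mm long (jig x -125 to +10), 28 mm wide (jig y about -19 to -47); at rest tilted, top 33 mm above the bench in the middle, 38 at the outer edge. At 0.33 it is level, its top 22 mm above the bench (4 mm above the lane floor). A fingertip can slide along it.
- lip (a point): Middle of the underside of the jaw's lip, 8 mm across the lane and 20 mm along it (jig x +45 to +65); moves with the clip. The jaw reaches over the lane from the hinge; its top is 40 mm above the bench at rest, about 55 mm when opened.
- stop (a point): Middle of the end stop's face at the level of the lane floor; same axes as the jig. The stop block's top is 32 mm above the bench.
- sample: Flat three-ply laminated wood sample 90 x 44 x 12 mm (x, y, z), about 50 g, lying in the lane short of the jaw; origin at the centre of its underside, x along the lane towards the stop.
- lead (a point): Middle of the lower edge of the sample's end nearest the stop; home when it touches the stop.
- tail (a point): Middle of the sample's end face away from the stop, where it is pushed, 6 mm above the lane floor.
- offcut: Small loose wood offcut 60 x 28 x 12 mm lying beside the jig on the sample's side; not part of the job, leave it alone. Origin at the centre of its underside.
- wedge: Small stepped wooden block 50 x 30 x 34 mm on the clip's press-plate side of the jig; not part of the job, leave it alone. Origin at the centre of its underside.
- driver: Screwdriver lying on the press-plate side of the jig; not part of the job, leave it alone. Origin at the centre of its underside.
- tape: Grey tape-measure case 66 x 36 x 55 mm; not part of the job, leave it alone. Origin at the centre of its underside.
- glue: White glue bottle, 140 mm tall; not part of the job, leave it alone. Origin at the centre of its underside.
- screws: Grey jar 75 mm tall; not part of the job, leave it alone. Origin at the centre of its underside.
- wrench: Wrench lying flat; not part of the job, leave it alone. Origin at the centre of its underside.
Not all that is in view belongs to the job. What is shaped like the sample but grey or turquoise is not meant.

How it is judged:
By the outcome, as a careful person would: the job done as asked, in the order asked, and still so for the second after the job is handed in, with the robot touching nothing.
It also fails if it takes over 48 s, if anything falls off the work surface, if the arm or the gripper's body presses on something with over 40 N, if the wrist force passes 120 N, or if a joint passes its speed limit or range.

### The arm

A 6-joint arm with a two-finger parallel gripper is mounted at the origin on the work surface. World frame = base frame: x ahead of the robot, y to its left, z up, the work surface at z = 0. Lengths are in m, angles in rad, forces in N, time in s.
With the tool pointing down it reaches from about 0.375 to 0.75 m from the base axis. Payload 9 kg.
Tool frame: the origin (TCP) lies where the fingers leave the gripper's body, on its centre line; the fingertips stand 73 mm ahead of it and the grasp point (between the pads) lies 54 mm ahead of it; z points along the fingers, y is the direction in which the jaws open and shut (so a half turn about z gives the same grasp; the last joint's range is limited). The gripper opens to 85 mm and grips with 20 to 120 N. Pads are 22 mm wide; open, the fingers measure 114 mm over their backs; the gripper's body (76 mm by 85 mm) begins 54 mm behind the grasp point. The pads swing forward as they close: fully open they stand 13 mm farther back than shut.
Start: joints at [0.986, 0.104, 0.097, 1.564, 0, 1.353], TCP at [0.215, 0.56, 0.304] pointing down, gripper open.
Joint ranges: [-2.99, 2.99], [-0.84, 1.86], [-1.1, 1.16], [-1.84, 2.11], [-1.51, 1.56], [-3.14, 3.14]. Speed limits (rad/s): [2.22, 2.22, 2.57, 3.14, 3.14, 3.14].

### API

Orientations are given as [roll, pitch, yaw] about the fixed x, y, z axes, in that order (R = Rz(yaw) Ry(pitch) Rx(roll)).
In Python, from bench import state, read_camera, hand_in, spot_in, tip_of gives the robot as it stands.
- The arm moves only by the tool jog_arm, never from a script. Its argument "commands" is a list of rows, each a list of 4 numbers: the shift along the tool's x, y, z in m, then the turn about the tool's z in degrees. In form: [[dx, dy, dz, turn], ...]. A call has 1 to 20 rows; each row shifts and turns the commanded pose from where the row before left it, along the tool's axes as they then stand; what a row does not reach is not made up. A row lasts 1/12 s, in which the tool goes at most 41.7 mm and 7.16 degrees, less where a joint would pass 70% of its speed; a pose out of reach is approached as far as the arm can. A call is refused whole if a number of a shift passes 0.0417 or a number of a turn 7.16, either way. A call with a gripper value outside its range is refused whole. "claw" is the finger opening in m, from 0 to 0.0854, set as the call begins (left out, the last holds). The fingers move at their own pace and stop on an object; "grip_force" is the grip in N (left out, the last holds). Time passes only in rows, so rows that do not move let the fingers close. It gives the time, the measured TCP pose, the force and the opening at its end, in the units of the state.
- state(): the state, without advancing time (a new reading comes with each control period).
- read_camera(name): name is "scene" or "top" or "wrist"; returns a dict with "color" (400x640x3 uint8, red, green, blue), "K" (3x3 intrinsics, pixels), "extrinsics" (4x4, takes a point from world to camera coordinates). Camera axes: x right, y up, looking along -z (the intrinsics and any distortion apply to the point x, -y, -z); pixel columns grow to the right and rows downward; lengths in m; the calibration is good to about 2 mm. The wrist camera is an equidistant fisheye: a pixel r from the principal point sees the ray r / f radians off the axis. A picture is of the moment at which its call begins. There is no depth.
- hand_in(): hands the job in, once; it reports no verdict.
Trained networks look in a picture, given as the dict that the camera call returned (one of the last four; its "shot" number tells which), for a name from the list of things; names that differ only in an ending like _2 or _b are one class to them, and where a whole thing is asked for, a point or a joint stands for the part that bears it (a point fixed in the world has none). Each returns a list of dicts, best first, with "conf" (0 to 1); they miss things now and then, are a little off and sometimes report something else, mostly with a low value. They report only what shows in the picture. A call takes as long as a camera call. They do not tell look-alikes from the thing itself.
- spot_in(query, picture): "box" ([left, top, right, bottom] in pixels, round what is visible of it).
- tip_of(query, picture): "position" ([row, column] in pixels: a listed point, or the origin of a listed thing).
The state is a dict: "time_s": time; "qpos": joint angles; "joint_velocities": joint speeds; "joint_torque": joint torques, N m; "tcp_pos": TCP position; "tcp_rot": TCP orientation; "contact_force": force on the tool from outside, world axes, zero at the start; "moment": the same for the moment, N m; "gripper_width": opening from 0.0 (shut) to 1.0 (fully open).
Only numpy, scipy, OpenCV 4.12 (cv2) and the standard library are available. Lean on these libraries where they do the work, as an engineer would, in place of code of your own. Each camera call takes 0.05 s, during which the arm holds its last target.

## Working session

There is one attempt and no reset: what is moved stays moved. The work goes in short steps, Python scripts to look and compute and a tool call to move; the robot and the scene stay as the last step left them, time stands still between calls to the robot, and variables do not carry over. Pictures are saved under pics/ and viewed, and the job is handed in when it is done.

Besides the shell and the picture viewer there is one more tool, called after "Request:" by a JSON object that holds its "method" and its "body". jog_arm: Moves the arm, as the interface text tells. Its arguments: {"type":"object","properties":{"commands":{"type":"array","items":{"type":"array","items":{"type":"number"}}},"claw":{"type":"number"},"grip_force":{"type":"number"}},"required":["commands"]}

```bash
ls; mkdir -p pics; python3 - <<'E'
from bench import *
import cv2
s=state();print(s)
for n in ["scene","top","wrist"]:
    p=read_camera(n);cv2.imwrite(f"pics/{n}0.png",p["color"][:,:,::-1]);print(n,p["K"],p["extrinsics"],p["shot"],p.keys())
    for q in ["mouth","hinge","pad","lip","stop","sample","lead","tail","jig"]:
        print(q,[(r["conf"],r["position"]) for r in tip_of(q,p)][:3])
    for q in ["sample","jig","clip"]: print(q,spot_in(q,p)[:3])
E
```

```text
pics
{'time_s': 0.0, 'qpos': array([9.86333023e-01, 1.04675657e-01, 9.64534326e-02, 1.56392912e+00,
       2.93254993e-05, 1.35309556e+00]), 'joint_velocities': array([-3.53681106e-04, -3.02786734e-04,  1.34404700e-03, -1.58768474e-03,
       -1.18678291e-03,  6.21491689e-05]), 'joint_torque': array([ 6.03788867e-04, -5.56931269e+01,  5.03648901e+01,  1.71375013e-02,
       -3.53124669e-04,  1.90525714e-05]), 'tcp_pos': array([0.21499954, 0.55988606, 0.30312741]), 'tcp_rot': array([-3.14027595e+00, -3.21296900e-04,  2.77482989e+00]), 'contact_force': array([-0.20651849,  0.91479401,  0.47459576]), 'moment': array([-0.02427305,  0.03206902, -0.02154705]), 'gripper_width': 0.9984960082005018}
scene [[450.83719268   0.         314.73807605]
 [  0.         450.83719268 204.10435545]
 [  0.           0.           1.        ]] [[-2.07071465e-01  9.78325517e-01  7.68530423e-04  1.26039825e-01]
 [-6.86185330e-01 -1.45797186e-01  7.12666032e-01  3.65606740e-01]
 [ 6.97331414e-01  1.47045445e-01  7.01503055e-01 -2.02830114e+00]
 [ 0.00000000e+00  0.00000000e+00  0.00000000e+00  1.00000000e+00]
[... 1887 characters left out ...]
x': [305.6, 165.9, 387.7, 278.5], 'conf': 0.83}]
clip [{'box': [330.0, 186.0, 368.7, 264.0], 'conf': 0.96}]
wrist [[309.70691629   0.         323.96293074]
 [  0.         309.70691629 199.39951906]
 [  0.           0.           1.        ]] [[ 3.58478202e-01  9.33538056e-01 -2.74944851e-04 -5.99766239e-01]
 [-8.96549671e-01  3.44192566e-01 -2.78801299e-01  3.59454470e-02]
 [-2.60176989e-01  1.00190690e-01  9.60348770e-01 -3.78098516e-01]
 [ 0.00000000e+00  0.00000000e+00  0.00000000e+00  1.00000000e+00]] 3 dict_keys(['color', 'K', 'extrinsics', 'shot'])
mouth []
hinge []
pad []
lip [(0.41, [379.4, 42.6]), (0.3, [377.3, 77.2])]
stop []
sample []
lead []
tail []
jig []
sample []
jig []
clip []
```

```bash
python3 - <<'E'
import cv2
a=cv2.imread("pics/top0.png")[130:300,220:420];cv2.imwrite("pics/topc.png",cv2.resize(a,None,fx=3.5,fy=3.5,interpolation=2))
a=cv2.imread("pics/scene0.png")[150:280,220:400];cv2.imwrite("pics/scenec.png",cv2.resize(a,None,fx=4,fy=4,interpolation=2))
E
```

```text
(no output)
```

View pics/topc.png

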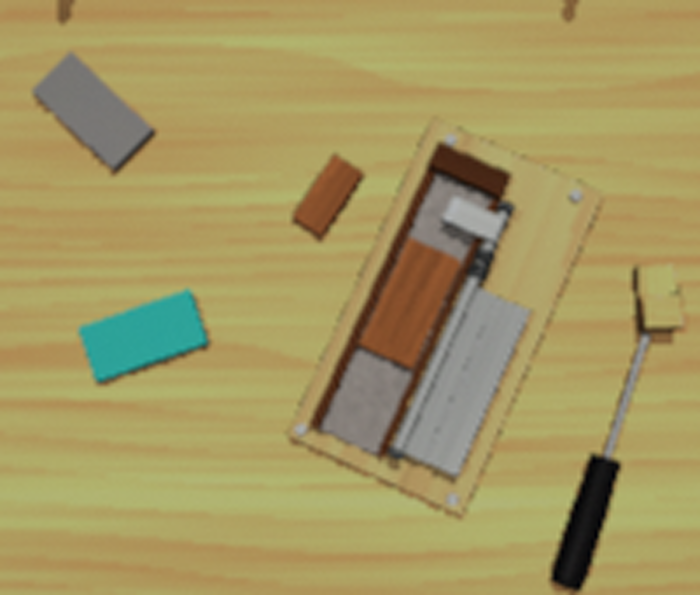

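View pics/scenec.png

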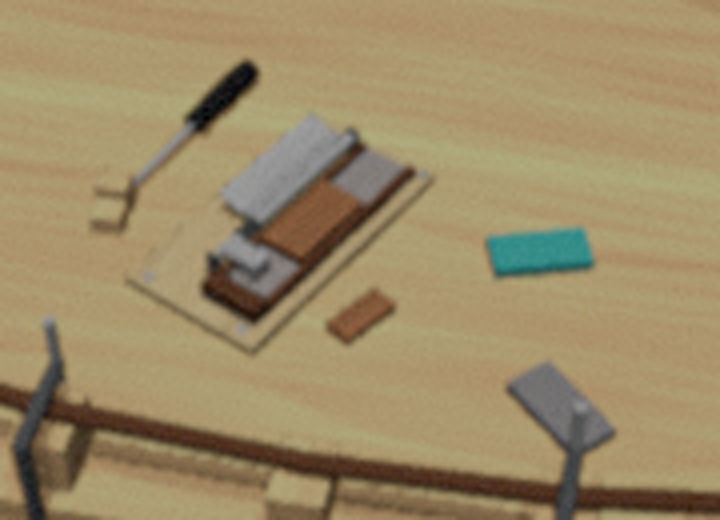

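View pics/top0.png

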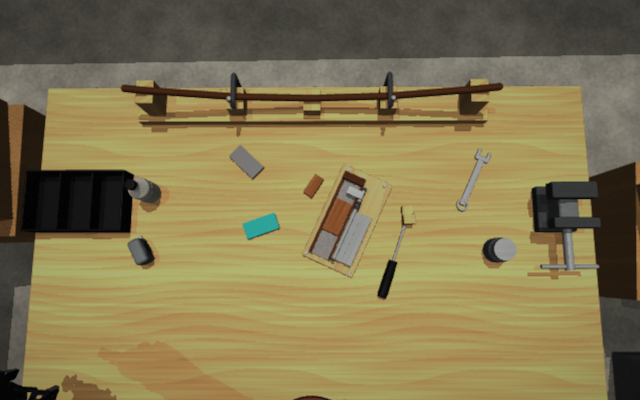

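View pics/wrist0.png

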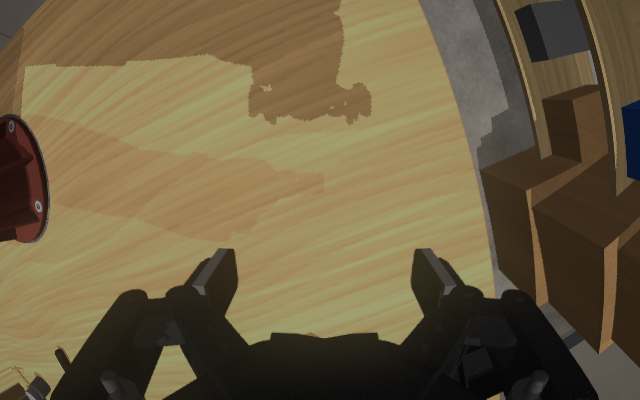

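The candidates shaped like the sample are brown at top (337,218), turquoise at (262,226) and grey at (247,162). The brown one is wood and lies in the lane, so it is the sample. The small brown piece at (313,186) is the offcut. The enlarged crop confirms this. Next I'll fit the jig pose.

```bash
cat > h.py <<'E'
import numpy as np
from scipy.optimize import least_squares
def proj(P,p):
    P=np.atleast_2d(P);E=p["extrinsics"];K=p["K"]
    c=P@E[:3,:3].T+E[:3,3]; c=c*[1,-1,-1]
    if p.get("fish"):
        r=np.hypot(c[:,0],c[:,1]);t=np.arctan2(r,c[:,2]);s=t/r
        return np.c_[K[1,1]*c[:,1]*s+K[1,2],K[0,0]*c[:,0]*s+K[0,2]]
    return np.c_[K[1,1]*c[:,1]/c[:,2]+K[1,2],K[0,0]*c[:,0]/c[:,2]+K[0,2]]
J=dict(mouth=(-.135,.036,.018),hinge=(0,0,.032),pad=(-.0575,-.033,.033),lip=(.055,.036,.025),stop=(.08,.036,.018))
def j2w(v,P):
    P=np.atleast_2d(P);c,s=np.cos(v[2]),np.sin(v[2])
    return np.c_[v[0]+c*P[:,0]-s*P[:,1],v[1]+s*P[:,0]+c*P[:,1],P[:,2]]
def fit(obs,v0):
    # obs: list of (jigpoint, picture, [row,col])
    f=lambda v:np.concatenate([(proj(j2w(v,P),p)[0]-rc) for P,p,rc in obs])
    r=least_squares(f,v0,loss="soft_l1");return r.x,r.fun.reshape(-1,2)
def backproj(p,rc,z):
    f=lambda w:proj([w[0],w[1],z],p)[0]-rc
    return least_squares(f,[.6,0]).x
E
python3 - <<'E'
from h import *
from bench import *
obs=[];T={}
for n in ["scene","top"]:
    p=read_camera(n);T[n]=p
    for q in J:
        r=tip_of(q,p)
        if r: obs.append((J[q],p,r[0]["position"]))
v,f=fit(obs,[.6,-.08,-.45]);print(v,np.degrees(v[2]));print(f.round(1))
for n,q in [("top",[[232.7,331.4],[202.9,342.4]]),("scene",[[196.6,307.8],[218.5,288.1]])]:
    for rc,z in zip(q,[.024,.018]):
        w=backproj(T[n],rc,z)-v[:2];c,s=np.cos(v[2]),np.sin(v[2]);print(n,c*w[0]+s*w[1],-s*w[0]+c*w[1])
E
```

```text
[ 0.58571457 -0.10702434 -0.40949317] -23.462230604910122
[[ 2.1  0.1]
 [-0.7  1.1]
 [ 3.3 -1.7]
 [-0.7 -1.2]
 [-0.7  0.2]
 [-1.4  0.6]
 [ 2.5 -2.1]
 [-0.2  0.3]
 [-1.2  0.7]
 [ 2.5 -3. ]]
top -0.06718361054569365 0.029816386122020398
top 0.017915996987093105 0.03431636129111429
scene -0.07932834188478531 0.03504853495317238
scene 0.045633284034391035 0.04053882410317656
```

Request:
{"method": "jog_arm", "body": {"commands": [[-0.0243,-0.0242,0,0.125],[-0.0243,-0.0242,0,0.125],[-0.0243,-0.0242,0,0.125],[-0.0243,-0.0242,0,0.125],[-0.0243,-0.0242,0,0.125],[-0.0243,-0.0242,0,0.125],[-0.0243,-0.0242,0,0.125],[-0.0243,-0.0242,0,0.125],[-0.0243,-0.0242,0,0.125],[-0.0243,-0.0242,0,0.125],[-0.0243,-0.0242,0.008,0.125],[-0.0243,-0.0242,0.008,0.125],[-0.0243,-0.0242,0.008,0.125],[-0.0243,-0.0242,0.008,0.125],[-0.0243,-0.0242,0.008,0.125],[-0.0243,-0.0242,0.008,0.125],[-0.0243,-0.0242,0.008,0.125],[-0.0243,-0.0242,0.008,0.125],[-0.0243,-0.0242,0.008,0.125],[-0.0243,-0.0242,0.008,0.125]], "claw": 0.057}}

```text
time_s: 4.22
tcp_pos: [0.4826, -0.0735, 0.2237]
tcp_rot: [3.141, 0.001, 2.731]
contact_force: [0.9, 0.8, 0.6]
gripper_width: 0.672
```

Request:
{"method": "jog_arm", "body": {"commands": [[0,0,0,0],[0,0,0,0],[0,0,0,0]]}}

```text
time_s: 4.47
tcp_pos: [0.482, -0.0714, 0.2239]
tcp_rot: [3.141, -0.001, 2.731]
contact_force: [-0.8, -0.3, 0.3]
gripper_width: 0.666
```

```bash
python3 - <<'E'
from h import *
from bench import *
import cv2
s=state();print(s["time_s"],s["tcp_pos"],s["tcp_rot"],s["gripper_width"],s["contact_force"])
p=read_camera("wrist");p["fish"]=1
cv2.imwrite("pics/w1.png",p["color"][:,:,::-1])
np.savez("w1.npz",K=p["K"],extrinsics=p["extrinsics"])
obs=[]
for q in list(J)+["sample","lead","tail"]:
    r=tip_of(q,p);print(q,[(a["conf"],a["position"]) for a in r][:3])
    if r and q in J: obs.append((J[q],p,r[0]["position"]))
v0=[.5857,-.107,-.4095]
for q in J: print(q,proj(j2w(v0,J[q]),p).round(1))
v,f=fit(obs,v0);print(v,f.round(1))
E
```

```text
4.4667 [ 0.48199266 -0.07138487  0.22392184] [ 3.14123079e+00 -5.87825284e-04  2.73072307e+00] 0.6661382203140789 [-0.78151665 -0.29067232  0.28542114]
mouth [(0.64, [162.4, 370.4])]
hinge [(0.94, [299.4, 331.6]), (0.16, [384.7, 167.3])]
pad [(0.96, [246.0, 299.3])]
lip [(0.81, [333.3, 362.5]), (0.37, [298.3, 437.1])]
stop [(0.92, [341.5, 359.4])]
sample [(0.83, [277.1, 555.8]), (0.67, [176.0, 523.0]), (0.55, [270.7, 365.6])]
lead [(0.61, [305.6, 363.7]), (0.58, [285.8, 574.4])]
tail [(0.96, [206.3, 497.0]), (0.84, [235.5, 369.4]), (0.81, [273.6, 543.6])]
mouth [[162.8 373.4]]
hinge [[299.2 332.8]]
pad [[248.6 297.9]]
lip [[334.4 364.1]]
stop [[346.  362.1]]
[ 0.58373367 -0.10806465 -0.41324952] [[-1.   1.7]
 [-1.3 -0.5]
 [ 1.1 -3.1]
 [ 0.3 -0. ]
 [ 3.8  1. ]]
```

View pics/w1.png

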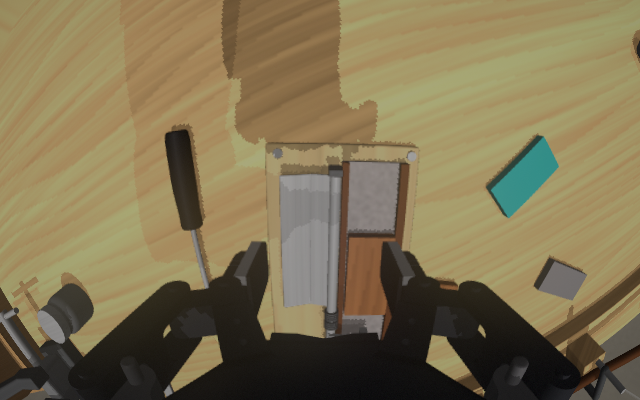

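```bash
cat > ov.py <<'E'
from h import *
import cv2,sys
def overlay(img,p,v,out,box,s,extra=()):
    r0,c0,r1,c1=box
    a=cv2.resize(img[r0:r1,c0:c1],None,fx=s,fy=s,interpolation=2)
    def line(A,B,col):
        t=np.linspace(0,1,20)[:,None];P=np.array(A)*(1-t)+np.array(B)*t
        q=proj(j2w(v,P),p);q=((q-[r0,c0]+.5)*s)[:,::-1].round().astype(int)
        cv2.polylines(a,[q],False,col,1)
    R=(0,0,255);G=(0,255,0);Bl=(255,0,0)
    for y in (6.5,12.5,59.5,67.5): line((-.135,y/1e3,.024),(.08,y/1e3,.024),R)
    line((-.135,.0065,.024),(-.135,.0675,.024),R); line((.08,.0125,.032),(.08,.0595,.032),R)
    # plate at rest (tilt)
    for A,B in [((-.125,-.019),(.010,-.019)),((-.125,-.047),(.01,-.047)),((-.125,-.019),(-.125,-.047)),((.01,-.019),(.01,-.047))]:
        z=lambda y:.033+(-y-.033)*.34
        line((*A,z(A[1])),(*B,z(B[1])),G)
    line((-.128,0,.037),(.074,0,.037),Bl)
    for e in extra: line(*e,(0,255,255))
    cv2.imwrite(out,a)
E
python3 - <<'E'
from ov import *
d=np.load("w1.npz");p=dict(K=d["K"],extrinsics=d["extrinsics"],fish=1)
im=cv2.imread("pics/w1.png")
overlay(im,p,[.58373,-.10806,-.41325],"pics/o1.png",(130,255,350,425),3.4-.7)
overlay(im,p,[.58373,-.10806,-.41325],"pics/o1.png",(130,255,265,425),4)
E
```

```text
(no output)
```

View pics/o1.png

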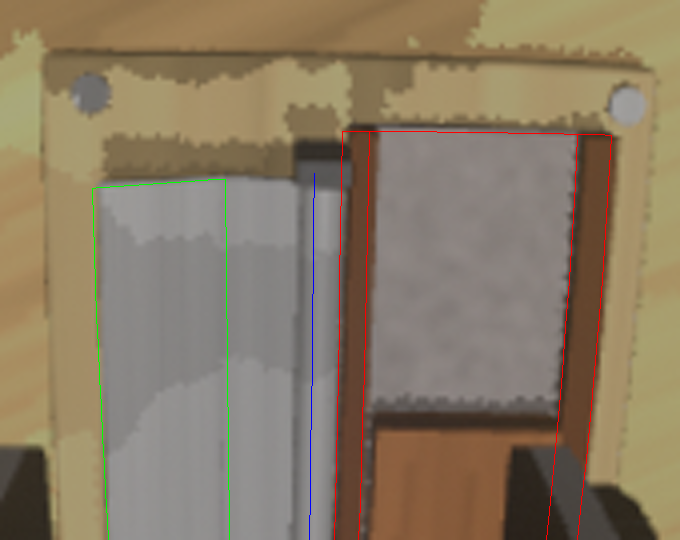

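```bash
python3 - <<'E'
from ov import *
d=np.load("w1.npz");p=dict(K=d["K"],extrinsics=d["extrinsics"],fish=1)
im=cv2.imread("pics/w1.png")
overlay(im,p,[.5844,-.1070,-.405],"pics/o2.png",(155,325,255,420),6,[((-.07,.014,.030),(-.07,.058,.030)),((-.08,.014,.030),(-.08,.058,.030))])
E
```

```text
(no output)
```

View pics/o2.png

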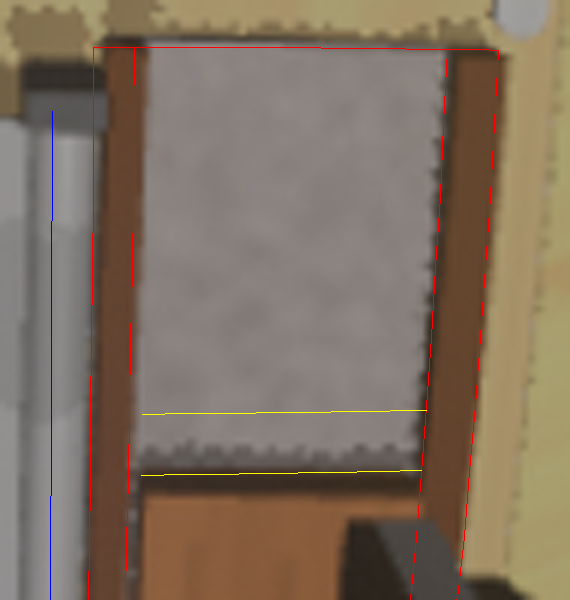

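Request:
{"method": "jog_arm", "body": {"commands": [[-0.004,0.003,0.012,-0.1],[-0.004,0.003,0.012,-0.1],[-0.004,0.003,0.012,-0.1],[0,0,0.018,0],[0,0,0.018,0],[0,0,0.015,0],[0,0,0.01,0],[0,0,0.006,0],[0,0,0.004,0],[0,0,0,0],[0,0,0,0]]}}

```text
time_s: 5.83
tcp_pos: [0.4971, -0.0682, 0.1173]
tcp_rot: [3.141, 0.001, 2.736]
contact_force: [0.3, 1.0, 0.6]
gripper_width: 0.667
```

```bash
cat > look.py <<'E'
from ov import *
from bench import *
import sys
n=sys.argv[1];v=np.array([.5837,-.1060,-.405])
s=state();w=s["tcp_pos"][:2]-v[:2];c,sn=np.cos(v[2]),np.sin(v[2])
print(s["time_s"],"jig",c*w[0]+sn*w[1],-sn*w[0]+c*w[1],s["tcp_pos"][2],"yaw",s["tcp_rot"],s["gripper_width"],s["contact_force"])
p=read_camera("wrist");p["fish"]=1
np.savez(n+".npz",K=p["K"],extrinsics=p["extrinsics"])
im=p["color"][:,:,::-1].copy();cv2.imwrite(f"pics/{n}.png",im)
overlay(im,p,v,f"pics/{n}o.png",(0,160,400,500),2)
E
python3 look.py w2
```

```text
5.8333 jig -0.09447506836853624 0.0006314023550964207 0.11729296718682578 yaw [3.14147195e+00 5.95024003e-04 2.73640244e+00] 0.666594295513467 [0.28242621 0.99354559 0.62733385]
```

View pics/w2o.png

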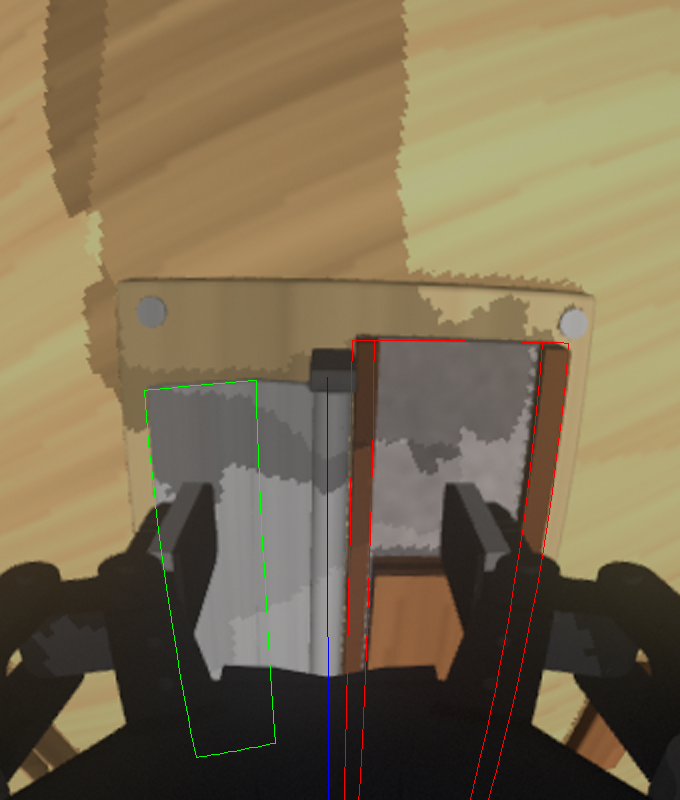

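```bash
python3 - <<'E'
from h import *
d=np.load("w2.npz");p=dict(K=d["K"],extrinsics=d["extrinsics"],fish=1)
t=np.array([.4971,-.0682,.1173]);yaw=2.7364
X=np.array([np.cos(yaw),np.sin(yaw),0]);Y=np.array([np.sin(yaw),-np.cos(yaw),0])
for dep in (.058,.062,.066,.070,.073):
  print(dep,[((proj(t+X*x+Y*y-[0,0,dep],p)[0]-[0,160])*2).round(0).tolist() for x in(.011,-.011) for y in (-.0425,-.0285,.0285,.0425)])
E
```

```text
0.058 [[494.0, 146.0], [496.0, 204.0], [496.0, 453.0], [494.0, 511.0], [574.0, 157.0], [577.0, 212.0], [577.0, 446.0], [574.0, 501.0]]
0.062 [[487.0, 150.0], [488.0, 207.0], [488.0, 450.0], [487.0, 507.0], [566.0, 160.0], [568.0, 214.0], [568.0, 443.0], [566.0, 497.0]]
0.066 [[480.0, 155.0], [482.0, 210.0], [482.0, 447.0], [480.0, 503.0], [558.0, 164.0], [560.0, 217.0], [560.0, 441.0], [558.0, 493.0]]
0.07 [[474.0, 159.0], [475.0, 213.0], [475.0, 444.0], [474.0, 499.0], [550.0, 167.0], [552.0, 219.0], [552.0, 438.0], [550.0, 490.0]]
0.073 [[469.0, 162.0], [470.0, 215.0], [470.0, 442.0], [469.0, 496.0], [545.0, 170.0], [546.0, 221.0], [546.0, 436.0], [545.0, 487.0]]
```

Request:
{"method": "jog_arm", "body": {"commands": [[0,0,0.004,0],[0,0,0.004,0],[0,0,0.003,0],[0,0,0.002,0],[0,0,0,0],[0,0,0,0]]}}

```text
time_s: 6.38
tcp_pos: [0.4967, -0.0681, 0.1038]
tcp_rot: [3.141, -0.0, 2.736]
contact_force: [-0.6, 0.4, -0.3]
gripper_width: 0.671
```

Request:
{"method": "jog_arm", "body": {"commands": [[0,0,0.002,0],[0,0,0.002,0],[0,0,0,0],[0,0,0,0]]}}

```text
time_s: 6.72
tcp_pos: [0.4971, -0.0682, 0.1002]
tcp_rot: [-3.142, 0.001, 2.736]
contact_force: [-0.6, -0.8, 4.2]
gripper_width: 0.666
```

Request:
{"method": "jog_arm", "body": {"commands": [[0,0,0.002,0],[0,0,0.002,0],[0,0,0,0],[0,0,0,0]]}}

```text
time_s: 7.05
tcp_pos: [0.4971, -0.0682, 0.0961]
tcp_rot: [3.141, 0.001, 2.736]
contact_force: [1.4, -0.3, 5.0]
gripper_width: 0.667
```

Request:
{"method": "jog_arm", "body": {"commands": [[0,0,0.002,0],[0,0,0.002,0],[0,0,0,0],[0,0,0,0]]}}

```text
time_s: 7.38
tcp_pos: [0.4973, -0.0678, 0.0923]
tcp_rot: [3.14, 0.001, 2.737]
contact_force: [0.3, 2.8, 8.6]
gripper_width: 0.668
```

Request:
{"method": "jog_arm", "body": {"commands": [[0,0,0.002,0],[0,0,0.0015,0],[0,0,0,0],[0,0,0,0],[0,0,0,0]]}}

```text
time_s: 7.8
tcp_pos: [0.4976, -0.0673, 0.0893]
tcp_rot: [3.139, 0.001, 2.737]
contact_force: [1.2, 7.3, 11.6]
gripper_width: 0.673
```

```bash
python3 look.py w3; python3 - <<'E'
from bench import *
import cv2
for i in range(6): print(state()["contact_force"].round(1)); p=read_camera("scene")
cv2.imwrite("pics/s3.png",cv2.resize(p["color"][150:260,220:380,::-1],None,fx=5,fy=5,interpolation=2))
E
```

```text
7.8 jig -0.09439949194498728 0.001662395897055205 0.08933482502755974 yaw [3.13900352e+00 1.24822815e-03 2.73727625e+00] 0.6726435901365185 [ 1.20548702  7.33485397 11.63242029]
[ 0.6  7.5 11.5]
[-0.1  7.7 11. ]
[ 0.1  6.5 11.2]
[ 0.2  7.1 11.8]
[ 0.6  7.7 12. ]
[-0.   7.7 11.5]
```

View pics/w3o.png

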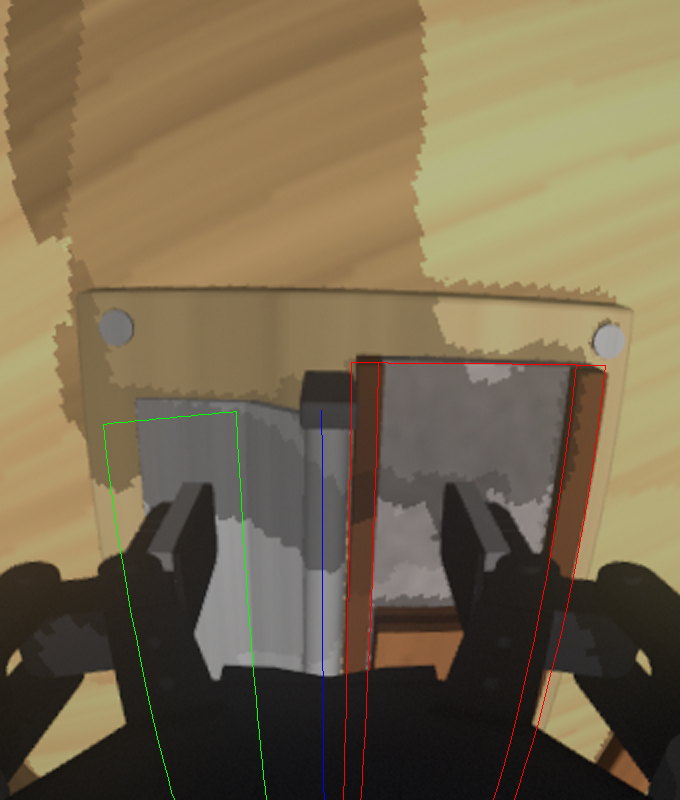

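View pics/s3.png

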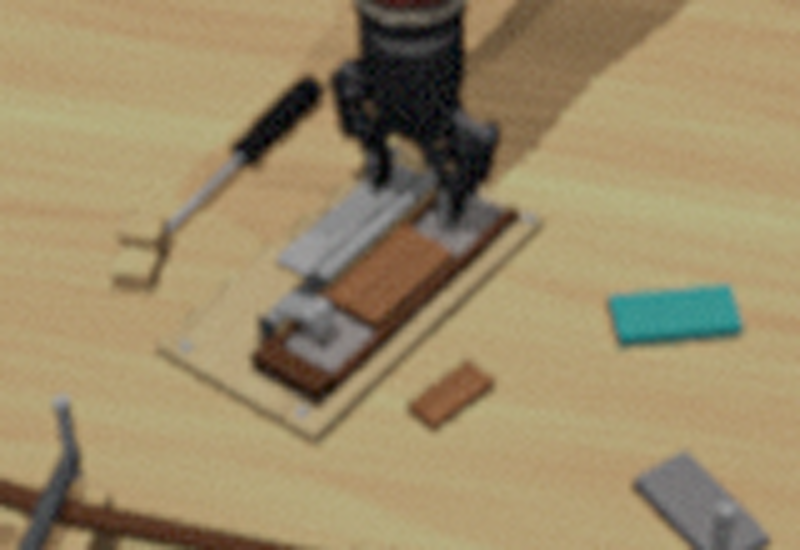

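Request:
{"method": "jog_arm", "body": {"commands": [[0,0.001,0,0],[0,0,0,0],[0,0,0,0]]}}

```text
time_s: 8.4
tcp_pos: [0.4977, -0.067, 0.0892]
tcp_rot: [3.141, 0.001, 2.737]
contact_force: [0.2, 2.7, 10.3]
gripper_width: 0.666
```

```bash
python3 - <<'E'
from bench import *
from h import *
import cv2
p=read_camera("wrist");p["fish"]=1
cv2.imwrite("pics/w4.png",cv2.resize(p["color"][170:350,220:440,::-1],None,fx=3.5,fy=3.5,interpolation=2))
print([(r["conf"],r["position"]) for r in tip_of("tail",p)])
v=np.array([.5837,-.1060,-.405])
for x in(-.06,-.066,-.072):print(x,proj(j2w(v,(x,.036,.024)),p))
E
```

```text
[(0.94, [239.7, 572.6]), (0.92, [323.7, 608.9]), (0.77, [309.1, 388.7]), (0.7, [374.5, 473.4])]
-0.06 [[316.36740827 386.62554241]]
-0.066 [[307.67768681 387.73734951]]
-0.072 [[298.61927492 388.85264607]]
```

View pics/w4.png

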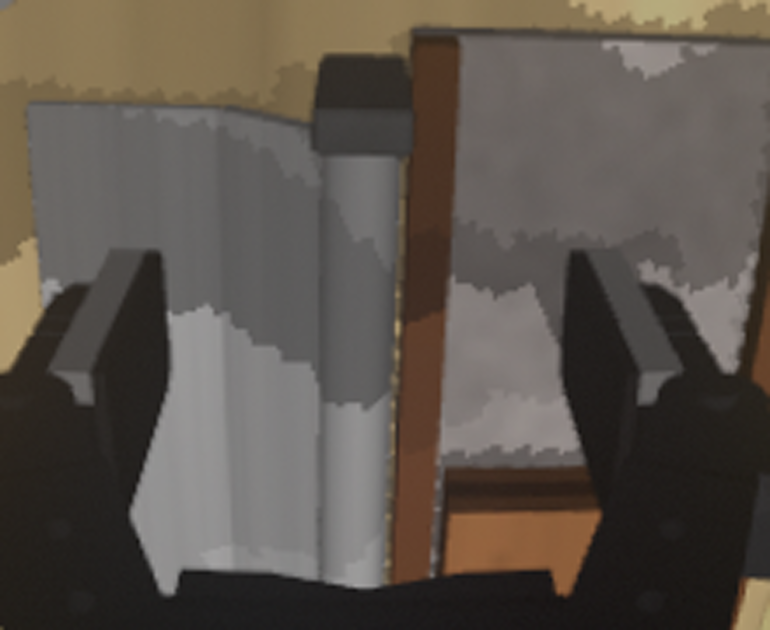

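Request:
{"method": "jog_arm", "body": {"commands": [[0,0,-0.0005,0],[-0.002,0,0,0],[-0.004,0,0,0],[-0.004,0,0,0],[-0.004,0,0,0],[-0.002,0,0,0],[0,0,0,0],[0,0,0,0]]}}

```text
time_s: 9.17
tcp_pos: [0.5116, -0.0734, 0.0891]
tcp_rot: [-3.141, -0.001, 2.736]
contact_force: [-4.2, 1.8, 9.1]
gripper_width: 0.667
```

Request:
{"method": "jog_arm", "body": {"commands": [[-0.002,0,0,0],[-0.003,0,0,0],[-0.003,0,0,0],[-0.003,0,0,0],[-0.002,0,0,0],[-0.001,0,0,0],[0,0,0,0],[0,0,0,0]]}}

```text
time_s: 9.83
tcp_pos: [0.5243, -0.0788, 0.089]
tcp_rot: [-3.141, -0.001, 2.736]
contact_force: [-4.5, 1.1, 9.0]
gripper_width: 0.669
```

```bash
python3 look.py w5; python3 - <<'E'
from bench import *
import cv2
p=read_camera("scene")
cv2.imwrite("pics/s5.png",cv2.resize(p["color"][170:250,240:350,::-1],None,fx=7,fy=7,interpolation=2))
E
```

```text
9.8333 jig -0.06534497988373399 0.0015695215533162547 0.08897610946823514 yaw [-3.14137229e+00 -1.45605849e-03  2.73631792e+00] 0.6694263045372773 [-4.53543737  1.13745647  8.98643448]
```

View pics/w5o.png

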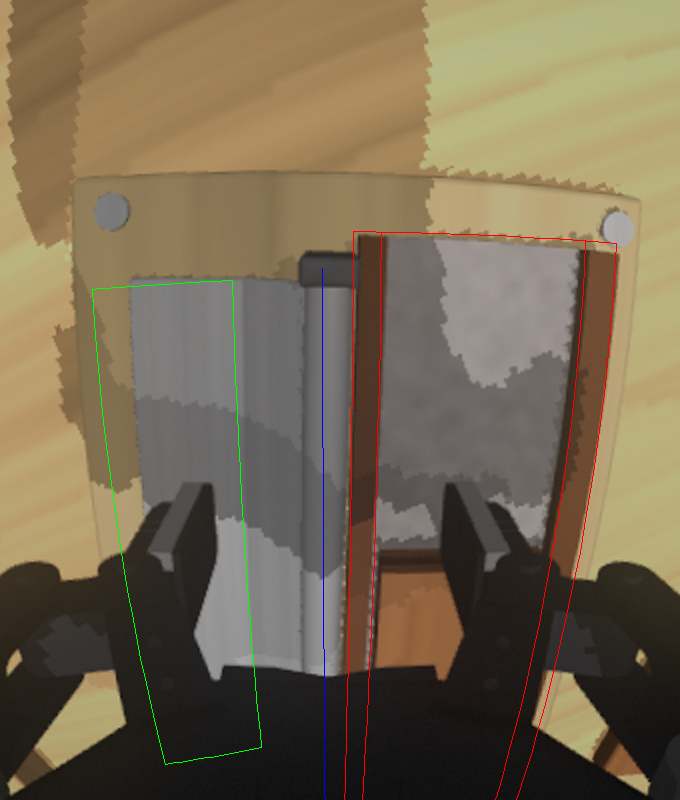

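View pics/s5.png

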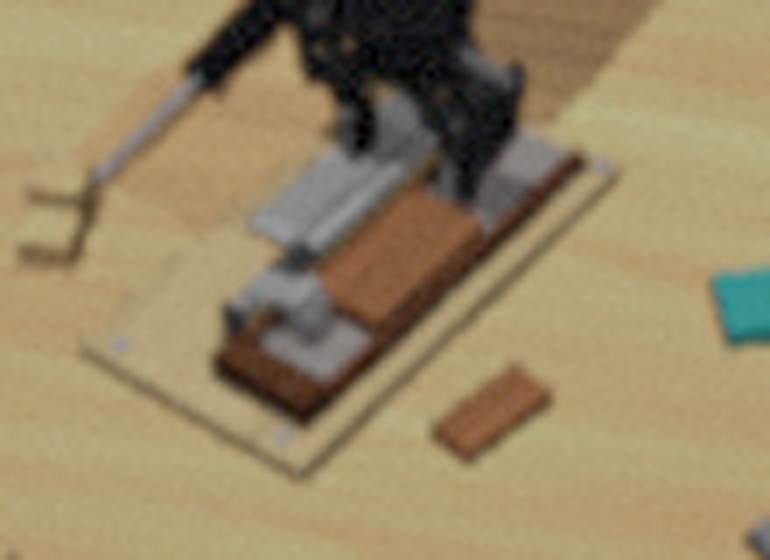

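The clip is open (jaw raised near scene crop (300,290)) and the sample is moving ahead of the fingertip. I'll carry on pushing.

Request:
{"method": "jog_arm", "body": {"commands": [[-0.002,0,0,0],[-0.003,0,0,0],[-0.003,0,0,0],[-0.003,0,0,0],[-0.003,0,0,0],[-0.002,0,0,0],[0,0,0,0]]}}

```text
time_s: 10.52
tcp_pos: [0.5391, -0.0852, 0.089]
tcp_rot: [-3.141, -0.001, 2.736]
contact_force: [-4.3, 0.3, 9.8]
gripper_width: 0.667
```

Request:
{"method": "jog_arm", "body": {"commands": [[-0.002,0,0,0],[-0.003,0,0,0],[-0.003,0,0,0],[-0.003,0,0,0],[-0.003,0,0,0],[-0.002,0,0,0],[0,0,0,0]]}}

```text
time_s: 11.1
tcp_pos: [0.5538, -0.0915, 0.089]
tcp_rot: [-3.141, -0.001, 2.736]
contact_force: [-4.0, 1.3, 8.8]
gripper_width: 0.67
```

Request:
{"method": "jog_arm", "body": {"commands": [[-0.002,0,0,0],[-0.002,0,0,0],[-0.002,0,0,0],[-0.001,0,0,0],[0,0,0,0],[0,0,0,0]]}}

```text
time_s: 11.6
tcp_pos: [0.5601, -0.0942, 0.089]
tcp_rot: [-3.141, -0.001, 2.736]
contact_force: [-4.6, 0.8, 10.7]
gripper_width: 0.671
```

```bash
python3 look.py w6; python3 - <<'E'
from bench import *
import cv2
p=read_camera("scene")
cv2.imwrite("pics/s6.png",cv2.resize(p["color"][170:250,240:350,::-1],None,fx=7,fy=7,interpolation=2))
E
```

```text
11.6 jig -0.02635644795453705 0.001579760988529147 0.08903739672787445 yaw [-3.14138961e+00 -1.44204695e-03  2.73629316e+00] 0.6710755578568728 [-4.61391768  0.81409184 10.67612037]
```

View pics/s6.png

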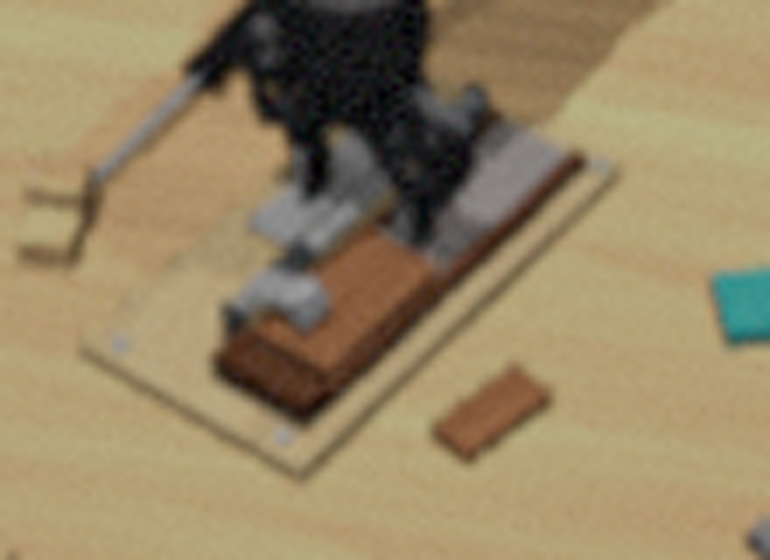

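View pics/w6o.png

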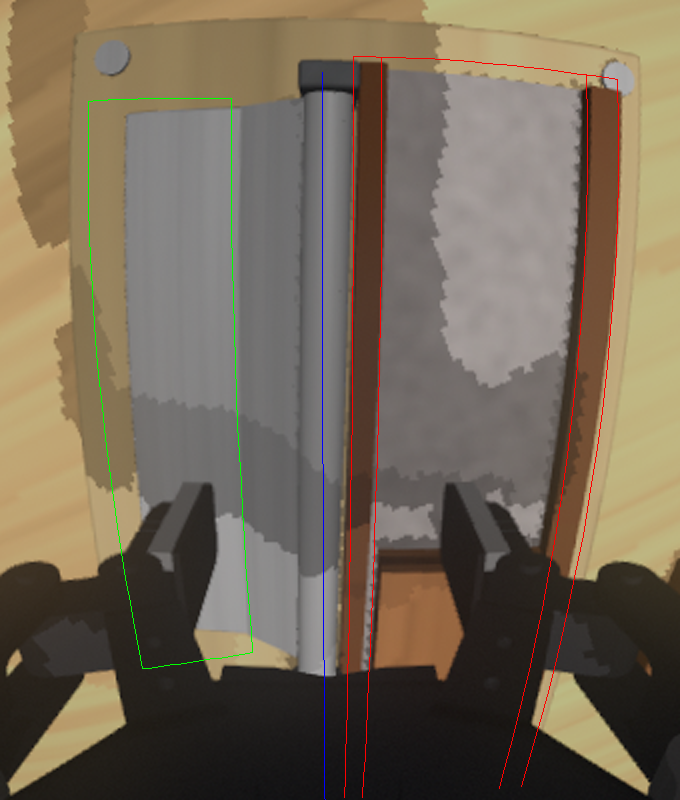

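Request:
{"method": "jog_arm", "body": {"commands": [[-0.0015,0,0,0],[-0.0015,0,0,0],[0,0,0,0],[0,0,0,0]]}}

```text
time_s: 12.03
tcp_pos: [0.5628, -0.0953, 0.0891]
tcp_rot: [-3.141, -0.001, 2.736]
contact_force: [-5.7, 2.9, 9.4]
gripper_width: 0.668
```

Request:
{"method": "jog_arm", "body": {"commands": [[-0.001,0,0,0],[0,0,0,0],[0,0,0,0]]}}

```text
time_s: 12.28
tcp_pos: [0.5636, -0.0956, 0.089]
tcp_rot: [-3.141, -0.002, 2.736]
contact_force: [-5.3, 3.0, 9.5]
gripper_width: 0.668
```

Request:
{"method": "jog_arm", "body": {"commands": [[-0.001,0,0,0],[0,0,0,0],[0,0,0,0]]}}

```text
time_s: 12.53
tcp_pos: [0.5646, -0.0961, 0.089]
tcp_rot: [-3.141, -0.002, 2.736]
contact_force: [-5.3, 2.9, 9.9]
gripper_width: 0.672
```

Request:
{"method": "jog_arm", "body": {"commands": [[-0.001,0,0,0],[0,0,0,0],[0,0,0,0]]}}

```text
time_s: 12.78
tcp_pos: [0.5655, -0.0964, 0.089]
tcp_rot: [-3.141, -0.002, 2.736]
contact_force: [-6.3, 0.7, 9.6]
gripper_width: 0.674
```

Request:
{"method": "jog_arm", "body": {"commands": [[-0.001,0,0,0],[0,0,0,0],[0,0,0,0]]}}

```text
time_s: 13.03
tcp_pos: [0.5664, -0.0968, 0.089]
tcp_rot: [-3.141, -0.002, 2.736]
contact_force: [-5.7, 2.3, 8.8]
gripper_width: 0.669
```

```bash
python3 look.py w7; python3 - <<'E'
from bench import *
import cv2
print(state()["contact_force"]);p=read_camera("scene")
cv2.imwrite("pics/s7.png",cv2.resize(p["color"][190:240,260:320,::-1],None,fx=12,fy=12,interpolation=2))
p=read_camera("top")
cv2.imwrite("pics/t7.png",cv2.resize(p["color"][160:260,300:400,::-1],None,fx=6,fy=6,interpolation=2))
E
```

```text
13.0333 jig -0.01952779111793483 0.0015862724849747233 0.08899143317627288 yaw [-3.14142052e+00 -1.75178418e-03  2.73631565e+00] 0.6686530654928199 [-5.65679391  2.33703911  8.80242656]
[-5.76277729  1.1838685   9.0470376 ]
```

View pics/s7.png

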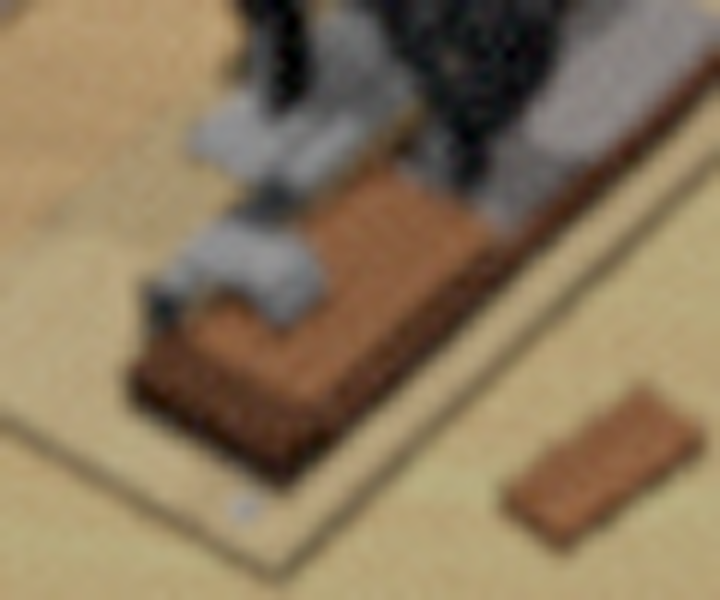

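View pics/t7.png

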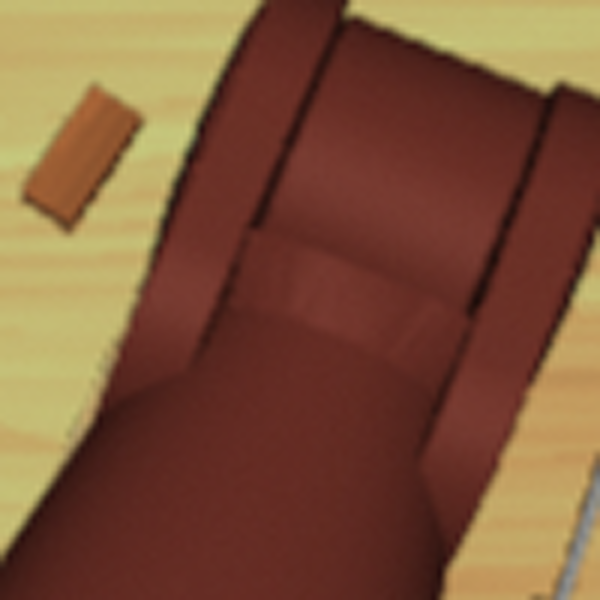

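Request:
{"method": "jog_arm", "body": {"commands": [[-0.001,0,0,0],[0,0,0,0],[0,0,0,0]]}}

```text
time_s: 13.43
tcp_pos: [0.567, -0.0971, 0.0889]
tcp_rot: [-3.141, -0.003, 2.737]
contact_force: [-7.4, 2.4, 10.1]
gripper_width: 0.672
```

Request:
{"method": "jog_arm", "body": {"commands": [[-0.001,0,0,0],[0,0,0,0],[0,0,0,0]]}}

```text
time_s: 13.68
tcp_pos: [0.5672, -0.0971, 0.0888]
tcp_rot: [-3.141, -0.004, 2.737]
contact_force: [-11.3, 4.7, 13.5]
gripper_width: 0.667
```

Request:
{"method": "jog_arm", "body": {"commands": [[-0.001,0,0,0],[0,0,0,0],[0,0,0,0]]}}

```text
time_s: 13.93
tcp_pos: [0.5674, -0.0972, 0.0887]
tcp_rot: [-3.141, -0.006, 2.737]
contact_force: [-15.9, 6.0, 17.4]
gripper_width: 0.669
```

```bash
python3 look.py w8; python3 - <<'E'
from bench import *
from h import *
import cv2
v=np.array([.5837,-.1060,-.405])
p=read_camera("wrist");p["fish"]=1
print([(r["conf"],r["position"]) for r in tip_of("tail",p)])
for x in(-.006,-.01,-.014):print(x,proj(j2w(v,(x,.036,.024)),p))
p=read_camera("scene")
for q in("tail","lead","stop"): print(q,[(r["conf"],r["position"]) for r in tip_of(q,p)][:3])
for q in[(-.01,.036,.024),(.08,.036,.018)]:print(proj(j2w(v,q),p))
cv2.imwrite("pics/s8.png",cv2.resize(p["color"][190:240,260:320,::-1],None,fx=12,fy=12,interpolation=2))
a=cv2.imread("pics/w8.png")[170:350,220:440];cv2.imwrite("pics/w8c.png",cv2.resize(a,None,fx=3.5,fy=3.5,interpolation=2))
E
```

```text
13.9333 jig -0.018435273748575627 0.001721944723252931 0.08871036332932081 yaw [-3.14123147 -0.00618329  2.73722715] 0.6686772959403745 [-15.86491939   5.95190186  17.39026933]
[(0.95, [134.1, 594.2]), (0.67, [254.7, 635.9]), (0.57, [277.5, 389.8])]
-0.006 [[284.03983533 391.49653535]]
-0.01 [[277.34831473 392.23919574]]
-0.014 [[270.48619453 392.97589079]]
tail [(0.84, [216.2, 340.0]), (0.59, [206.4, 296.9])]
lead [(0.81, [214.0, 365.4]), (0.72, [261.7, 366.7]), (0.47, [227.4, 281.7])]
stop [(0.97, [224.0, 277.7])]
[[207.23464834 297.01887551]]
[[223.44735544 281.52111461]]
```

View pics/s8.png

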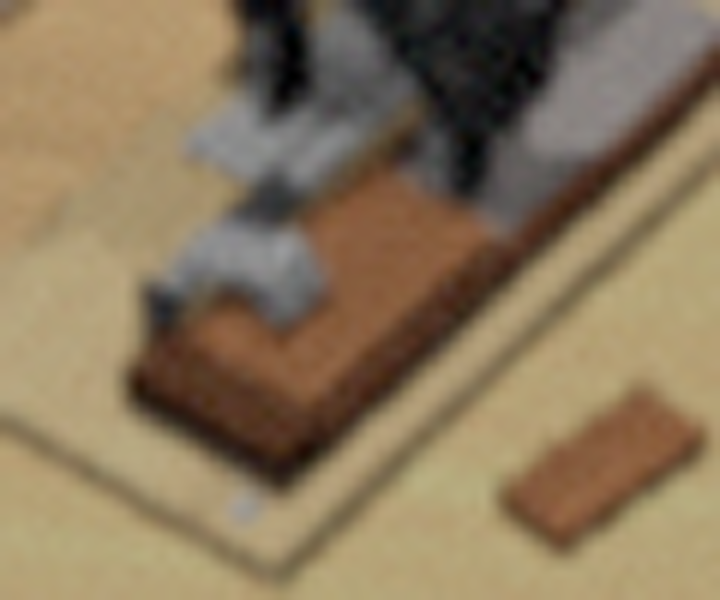

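View pics/w8c.png

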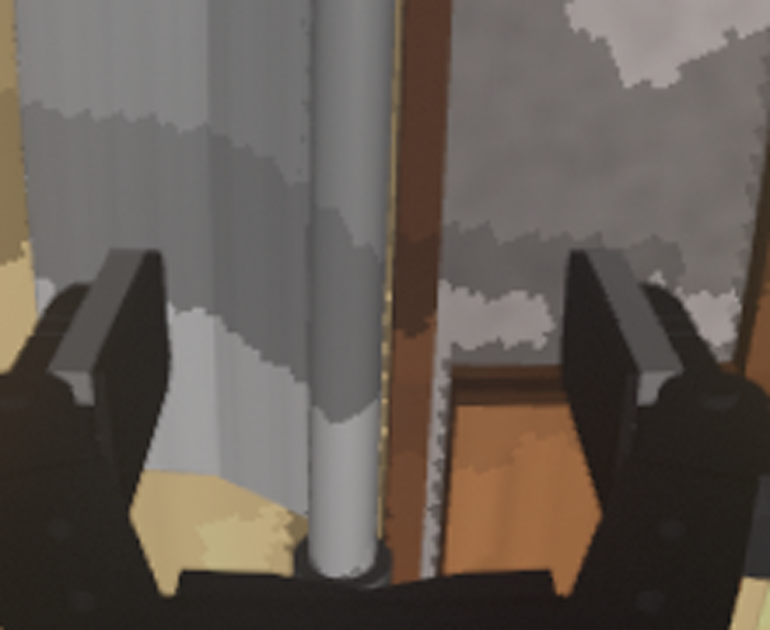

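The tail reads −9.9 mm in the jig frame, which is exactly home. The push force has also risen against a firm stop. I'll ease back with the plate still held down, then let the clip close.

Request:
{"method": "jog_arm", "body": {"commands": [[0.001,0,0,0],[0.001,0,0,0],[0.001,0,0,0],[0.001,0,0,0],[0.001,0,0,0],[0,0,0,0],[0,0,0,0]]}}

```text
time_s: 14.87
tcp_pos: [0.5664, -0.0971, 0.0901]
tcp_rot: [-3.141, 0.003, 2.736]
contact_force: [1.6, -1.8, 8.9]
gripper_width: 0.666
```

```bash
python3 - <<'E'
from bench import *
from h import *
import cv2
v=np.array([.5837,-.1060,-.405]);print(state()["contact_force"],state()["tcp_pos"])
p=read_camera("wrist");p["fish"]=1
print([(r["conf"],r["position"]) for r in tip_of("tail",p)])
for x in(-.006,-.01,-.014):print(x,proj(j2w(v,(x,.036,.024)),p))
a=p["color"][170:350,220:440,::-1];cv2.imwrite("pics/w9c.png",cv2.resize(a,None,fx=3.5,fy=3.5,interpolation=2))
E
```

```text
[ 1.55719464 -1.76918379  8.86005479] [ 0.56636644 -0.09713537  0.09012105]
[(0.68, [276.9, 390.3]), (0.62, [252.7, 635.1]), (0.57, [136.6, 595.2])]
-0.006 [[283.01345847 391.67259835]]
-0.01 [[276.4103781  392.41466221]]
-0.014 [[269.63866674 393.15136891]]
```

View pics/w9c.png

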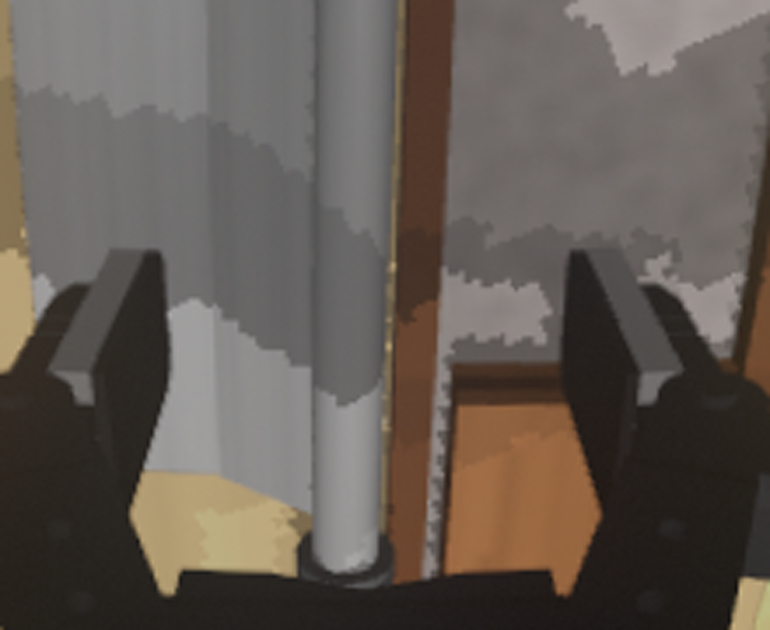

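Request:
{"method": "jog_arm", "body": {"commands": [[0.001,0,0,0],[0.001,0,0,0],[0,0,0,0],[0,0,0,0]]}}

```text
time_s: 15.3
tcp_pos: [0.5651, -0.0965, 0.0905]
tcp_rot: [-3.141, 0.005, 2.736]
contact_force: [4.0, -2.4, 8.8]
gripper_width: 0.664
```

Request:
{"method": "jog_arm", "body": {"commands": [[0,0,-0.002,0],[0,0,-0.003,0],[0,0,-0.003,0],[0,0,-0.003,0],[0,0,-0.003,0],[0,0,-0.004,0],[0,0,-0.005,0],[0,0,-0.006,0],[0,0,-0.01,0],[0,0,-0.015,0],[0,0,-0.02,0],[0,0,-0.02,0],[0,0,-0.02,0],[0,0,-0.01,0],[0,0,0,0],[0,0,0,0]]}}

```text
time_s: 16.63
tcp_pos: [0.5636, -0.0957, 0.2131]
tcp_rot: [3.141, 0.001, 2.736]
contact_force: [-0.3, -0.1, -1.2]
gripper_width: 0.669
```

Request:
{"method": "jog_arm", "body": {"commands": [[0.02,0,-0.01,0],[0.03,0,-0.01,0],[0.03,0,0,0],[0.03,0,0,0],[0.02,0,0,0],[0,0,0,0],[0,0,0,0],[0,0,0,0]]}}

```text
time_s: 17.3
tcp_pos: [0.4441, -0.0445, 0.2321]
tcp_rot: [3.142, -0.0, 2.736]
contact_force: [-0.3, -0.4, 0.5]
gripper_width: 0.667
```

```bash
python3 - <<'E'
from bench import *
from h import *
import cv2
v=np.array([.5837,-.1060,-.405]);print(state()["contact_force"],state()["tcp_pos"])
for n in("top","scene","wrist"):
  p=read_camera(n);p["fish"]=n=="wrist"
  for q in("tail","lead","stop"): print(n,q,[(r["conf"],r["position"]) for r in tip_of(q,p)][:3])
  for q in[(-.01,.036,.024),(.08,.036,.018)]:print(proj(j2w(v,q),p))
  b=dict(top=(150,290,280,420),scene=(160,230,260,350),wrist=(100,220,400,500))[n]
  a=p["color"][b[0]:b[2],b[1]:b[3],::-1];k=dict(top=5,scene=6,wrist=2)[n]
  cv2.imwrite(f"pics/{n}10.png",cv2.resize(a,None,fx=k-.5*(n=='top'),fy=k-.5*(n=='top'),interpolation=2))
E
```

```text
[-0.25051286 -0.41994865  0.53064618] [ 0.44412559 -0.04449032  0.23212908]
top tail [(0.97, [211.6, 339.3]), (0.89, [175.6, 256.8]), (0.75, [222.4, 277.3])]
top lead [(0.82, [182.4, 352.8]), (0.74, [151.7, 233.6]), (0.61, [231.3, 246.5])]
top stop [(0.72, [181.5, 352.0])]
[[212.75270023 337.38673916]]
[[182.35193036 350.35778511]]
scene tail [(0.75, [212.1, 342.8])]
scene lead [(0.86, [266.1, 368.1]), (0.59, [214.3, 367.1]), (0.45, [224.6, 278.7])]
scene stop [(0.66, [224.7, 281.2])]
[[207.23464834 297.01887551]]
[[223.44735544 281.52111461]]
wrist tail [(0.84, [296.7, 529.3]), (0.67, [314.6, 355.6]), (0.59, [242.8, 481.1])]
wrist lead [(0.87, [308.6, 555.2]), (0.61, [185.5, 530.8])]
wrist stop [(0.64, [339.5, 222.0])]
[[314.59322056 355.25333226]]
[[365.25646202 351.05501861]]
```

View pics/top10.png

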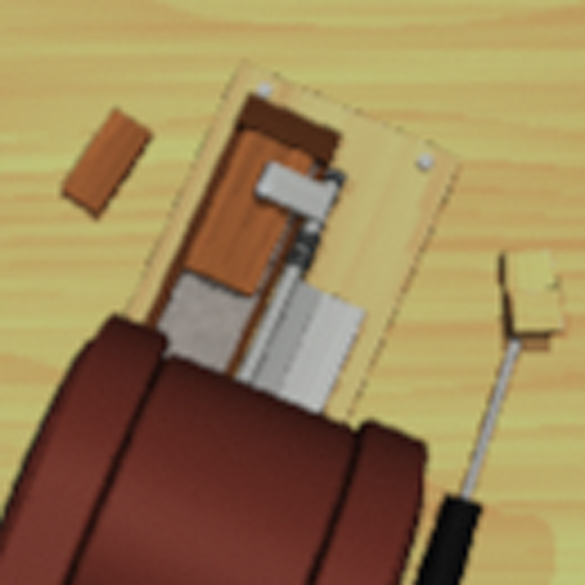

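View pics/scene10.png

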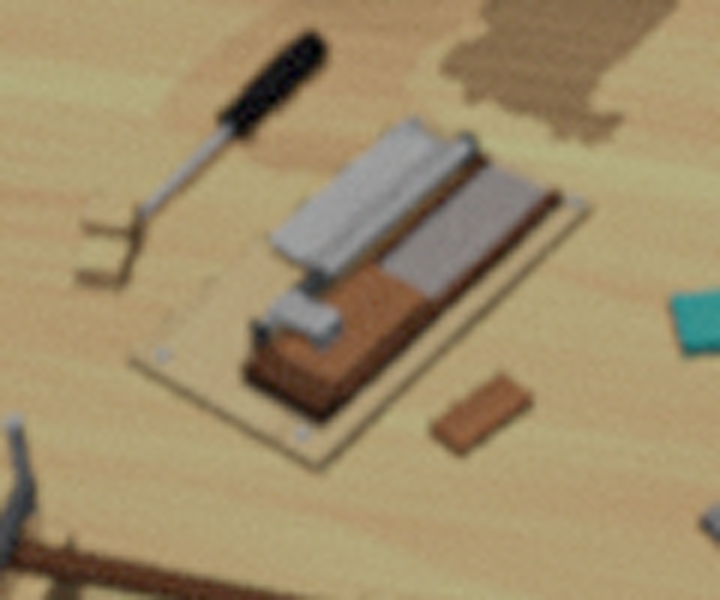

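View pics/wrist10.png

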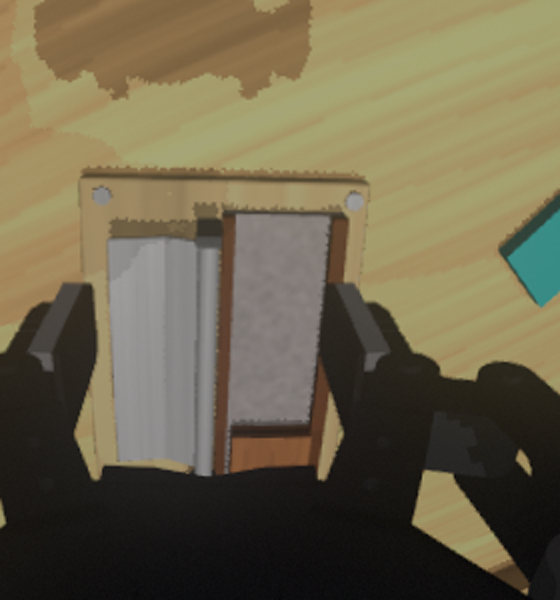

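The top view shows the jaw resting on the sample at crop (295,190), with the sample's lead end against the dark stop and no grey floor between them. The tail measures at −10 mm in the wrist image, and the other things on the bench look unmoved. Handing in.

```bash
python3 -c "
from bench import *
print(hand_in())"
```

```text
the job is handed in; nothing more can be done
None
```

The sample is home against the end stop with the clip clamped on it, and I handed the job in at about 17.5 s of the 48 s allowed.

- **What I did:** I pressed the plate down with one fingertip at about 9–11 N. With the clip held open, I slid the sample about 56 mm along its lane with the other fingertip. I eased the push off with the plate still held down, then raised the gripper so the clip clamped, and moved clear.
- **Home check:** The push force rose at the stop from about 6 N to 17 N, with the fingertip stalled. After release the tail measured −10 mm in the jig frame in the wrist image, which is exactly the home position. The top view shows no gap at the stop.
- **Clamp and surroundings:** The jaw rests on top of the sample, the arm reads no contact force, and the other things in view look unmoved.
- **What didn't fully agree:**
    - The fingertip position worked out from the arm pose put the sample about 2 mm further along than the image did. That is about the size of the calibration error.
    - Vertical force also rose to 17 N briefly during the final push.
    - The networks' low-confidence "lead" and "tail" hits in the scene view mostly fell on the look-alikes, so I did not use them.
    - I had no direct reading of the clip angle; I judged it from force and images.

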